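# Put two re-glued gilt ornaments under press weights

## Task

Two gilt ornaments have just been re-glued and must go under weights on their cork pads, the older glue first. First lay the square corner block face up on the square pad, lay the flat wooden caul on it, and set the steel bar weight along the caul; then lay the round medallion face up on the round pad and stand the round brass weight on it. Centre each piece on the one below, keep the square pile's edges in line with its pad, put the weights down gently, and leave the tumbler and the pigment jar where they stand.

Things in the scene. Friction and masses are not known exactly. Their poses are not given: they have to be found in the camera images.
- square_pad: Fixed square cork pad, 100 x 100 mm, 6 mm thick, lying on the bench. Origin: centre of its underside; x and y along its edges, z up.
- round_pad: Fixed round cork pad, 100 mm across, 6 mm thick, lying on the bench. Origin: centre of its underside, z up.
- corner_block: Loose wooden frame-corner block, 56 x 56 mm and 18 mm high, with a flat-topped gilt rosette 46 mm across standing 6 mm above it (24 mm high in all; what is laid on it rests on the rosette's top); about 90 g. It lies face up. Origin: centre of its underside; x and y along its edges, z up.
- medallion: Loose round turned medallion of dark wood, 56 mm across and straight-sided up to 16 mm, then tapering to a flat gilt top 42 mm across at 24 mm height, with a beaded edge; about 70 g. It lies face up. Origin: centre of its underside, z up.
- caul: Loose flat pressing board (caul) of pale wood, felt below: 84 mm (its x) x 48 mm (its y), 14 mm thick, about 60 g. Origin: centre of its underside, z up.
- bar_weight: Loose rectangular steel bar weight, felt below: 70 mm (its x) x 36 mm (its y) x 28 mm high, 0.44 to 0.63 kg. Origin: centre of its underside, z up.
- round_weight: Loose round brass weight, felt below: 40 mm across, 30 mm high, with a small ball knob (14 mm across) on top, 44 mm in all; 0.27 to 0.39 kg. Origin: centre of its underside, z up.
- tumbler: Loose empty glass tumbler, 64 mm across the rim, 70 mm high, a bystander beyond the task's things. Origin: centre of its underside.
- pigment_jar: Loose squat terracotta-coloured pigment jar, 52 mm across, 60 mm high, dark lid, a bystander on the robot's left. Origin: centre of its underside.
There are look-alikes about, which are no part of the job. Leave any green, purple or red look-alike of the caul alone.

How it is judged:
On the way, in this order (a step that is already met when the one before it is completed fails the run):
1. the corner block lies face up on the square pad, centred and square, let go (horizontal distance between corner_block and square_pad below 0.012 m and z of corner_block in the frame of square_pad between 0.002 and 0.01 m and angle between corner_block's own z axis and vertical below 0.1 rad and (angle between the x axis of corner_block and the x axis of square_pad, either way round below 0.26 rad or angle between the x axis of corner_block and the y axis of square_pad, either way round below 0.26 rad) and contact force between the fingers and corner_block below 0.05 N and linear speed of corner_block below 0.03 m/s), for 0.2 s.
2. the caul lies on the corner block, centred and square, let go (horizontal distance between caul and corner_block below 0.012 m and z of caul in the frame of corner_block between 0.02 and 0.028 m and angle between caul's own z axis and vertical below 0.1 rad and (angle between the x axis of caul and the x axis of corner_block, either way round below 0.26 rad or angle between the x axis of caul and the y axis of corner_block, either way round below 0.26 rad) and contact force between the fingers and caul below 0.05 N and linear speed of caul below 0.03 m/s), for 0.2 s.
3. the bar weight lies on the caul, centred and lengthwise, let go (horizontal distance between bar_weight and caul below 0.012 m and z of bar_weight in the frame of caul between 0.01 and 0.018 m and angle between bar_weight's own z axis and vertical below 0.1 rad and angle between the x axis of bar_weight and the x axis of caul, either way round below 0.26 rad and contact force between the fingers and bar_weight below 0.05 N and linear speed of bar_weight below 0.03 m/s), for 0.2 s.
4. the medallion lies face up on the round pad, centred, let go (horizontal distance between medallion and round_pad below 0.012 m and z of medallion in the frame of round_pad between 0.002 and 0.01 m and angle between medallion's own z axis and vertical below 0.1 rad and contact force between the fingers and medallion below 0.05 N and linear speed of medallion below 0.03 m/s), for 0.2 s.
5. the round weight stands on the medallion, centred, let go (horizontal distance between round_weight and medallion below 0.01 m and z of round_weight in the frame of medallion between 0.02 and 0.028 m and angle between round_weight's own z axis and vertical below 0.1 rad and contact force between the fingers and round_weight below 0.05 N and linear speed of round_weight below 0.03 m/s), for 0.2 s.
At the end, for the whole second after the job is handed in: Let go and at rest, each flat on its piece: block on square pad, caul on block, bar on caul (centred within 12 mm, edges in line within 15 degrees, bar lengthwise), medallion on round pad within 12 mm, round weight on medallion within 10 mm; tilt under 0.1 rad, height within 4 mm (all of step 1 and all of step 2 and all of step 3 and all of step 4 and all of step 5); the robot touches nothing.
It fails at once if a weight drops onto what it should press (faster than 0.5 m/s within 20 mm above it) ((horizontal distance between bar_weight and caul below 0.04 m and z of bar_weight in the frame of caul below 0.034 m and linear speed of bar_weight above 0.5 m/s) or (horizontal distance between round_weight and medallion below 0.04 m and z of round_weight in the frame of medallion below 0.044 m and linear speed of round_weight above 0.5 m/s)).
It fails at once if the tumbler or the pigment jar is shifted more than 25 mm or tipped (distance of any of tumbler, pigment_jar from where it was at the start of the episode above 0.025 m or angle between any of tumbler, pigment_jar's own z axis and vertical above 0.3 rad).
It also fails if it takes over 144 s, if anything falls off the work surface, if the arm or the gripper's body presses on something with over 40 N, if the wrist force passes 120 N, or if a joint passes its speed limit or range.

## Robot

A 6-joint arm with a two-finger parallel gripper is mounted at the origin on the work surface. World frame = base frame: x ahead of the robot, y to its left, z up, the work surface at z = 0. Lengths are in m, angles in rad, forces in N, time in s.
With the tool pointing down it reaches from about 0.3 to 0.875 m from the base axis. Payload 6.4 kg.
Tool frame: the origin (TCP) lies midway between the tips of the shut fingers; the grasp point (between the pads) lies 19 mm behind it; z points along the fingers, y is the line along which they close (so a half turn about z gives the same grasp; the last joint's range is limited). The gripper opens to 85 mm and grips with 20 to 120 N. Pads are 22 mm wide; open, the fingers measure 114 mm over their backs; the gripper's body (76 mm by 85 mm) begins 54 mm behind the grasp point. The pads swing forward as they close: fully open they stand 13 mm farther back than shut.
Start: joints at [-1.403, 0.181, 1.607, -0, 1.354, -0.206], TCP at [0.21, -0.535, 0.231] pointing down, gripper open.
Joint ranges: [-2.99, 2.99], [-0.89, 2.07], [0.3, 2.58], [-1.14, 4.28], [0, 2.63], [-3.12, 3.12]. Speed limits (rad/s): [2.57, 2.57, 3.01, 3.14, 3.14, 3.14].

## Interface

Orientations are given as a unit quaternion [w, x, y, z].
In Python, from bench import ctrl gives the robot as it stands.
- The arm moves only by the tool send_rows, never from a script. Its argument "motion" is a list of rows, each a list of 7 numbers: the turn, a rotation vector about the tool's x, y, z in degrees, then the shift along the tool's x, y, z in mm, then the closure, from -1 (fully open) to 1 (shut). In form: [[rx, ry, rz, tx, ty, tz, grip], ...]. A call has exactly 10 rows; each row shifts and turns the commanded pose from where the row before left it, along the tool's axes as they then stand; what a row does not reach is not made up. A row lasts 1/10 s, in which the tool goes at most 50 mm and 8.59 degrees, less where a joint would pass 70% of its speed; a pose out of reach is approached as far as the arm can. A call is refused whole if a number of a shift passes 50 or a number of a turn 8.59, either way. A call with a gripper value outside its range is refused whole. The fingers move at their own pace and stop on an object; the grip force is fixed at half the most. Time passes only in rows, so rows that do not move let the fingers close, or fill a call up. It gives the time, the measured TCP pose, the force, the opening and the grip force at its end, in the units of the state.
- ctrl.get_obs(): the state, without advancing time (a new reading comes with each control period).
- ctrl.camera(name): name is "scene" or "top"; returns a dict with "color" (480x640x3 uint8, red, green, blue), "z_map" (480x640 float32, m along the optical axis (not along the pixel's ray), 0 where there is no reading), "mtx" (3x3 intrinsics, pixels), "extrinsics" (4x4, takes a point from camera to world coordinates). Camera axes: x right, y down, z forward; pixel columns grow to the right and rows downward; lengths in m; the calibration is good to about 2 mm. A picture is of the moment at which its call begins.
- ctrl.hand_in(): hands the job in; it is judged then, once.
The state is a dict: "time_s": time; "q": joint angles; "dq": joint speeds; "joint_efforts": joint torques, N m; "eef_pos": TCP position; "eef_rot": TCP orientation; "wrist_force": force on the tool from outside, world axes, zero at the start; "torque": the same for the moment, N m; "opening": opening from 0.0 (shut) to 1.0 (fully open); "grasp_force": force on a finger pad.
Only numpy, scipy, OpenCV 4.12 (cv2) and the standard library are available. Lean on these libraries where they do the work, as an engineer would, in place of code of your own. Each camera call takes 0.05 s, during which the arm holds its last target. There are 200 camera calls.

## Working session

There is one attempt and no reset: what is moved stays moved. The work goes in short steps, Python scripts to look and compute and a tool call to move; the robot and the scene stay as the last step left them, time stands still between calls to the robot, and variables do not carry over. Pictures are saved under pics/ and viewed, at most 14 in all, crops included, and the job is handed in when it is done.

Besides the shell and the picture viewer there is one more tool, called after ">>>" in YAML: its name, and indented under it one key for each argument. send_rows: Moves the arm, as the interface text tells. Its arguments: {"type":"object","properties":{"motion":{"type":"array","items":{"type":"array","items":{"type":"number"}}}},"required":["motion"]}

```bash
mkdir -p pics; ls; cat > h.py <<'E'
import numpy as np, cv2
from bench import ctrl
def snap(n,fn=None):
    c=ctrl.camera(n)
    if fn: cv2.imwrite('pics/'+fn,c['color'][:,:,::-1])
    return c
def ray(c,u,v,z):
    T=np.array(c['extrinsics']);d=T[:3,:3]@np.linalg.solve(c['mtx'],[u,v,1.]);o=T[:3,3]
    return o+d*(z-o[2])/d[2]
def cloud(c):
    T=np.array(c['extrinsics']);K=np.array(c['mtx']);v,u=np.mgrid[:480,:640];z=c['z_map']
    p=np.stack([(u-K[0,2])/K[0,0]*z,(v-K[1,2])/K[1,1]*z,z],-1)
    return p@T[:3,:3].T+T[:3,3]
E
python3 - <<'E'
from h import *
o=ctrl.get_obs();print(o)
for n in('scene','top'):
    c=snap(n,n+'0.png');print(n,np.round(c['mtx'],1),np.round(c['extrinsics'],3))
    np.savez(n+'0.npz',**c)
E
```

```text
pics
{'time_s': 0.0, 'q': array([-1.40333608e+00,  1.81572724e-01,  1.60798478e+00,  4.39369767e-06,
        1.35381118e+00, -2.06268811e-01]), 'dq': array([-0.00057706,  0.00030193,  0.00033772,  0.00308776, -0.00095032,
       -0.0011391 ]), 'joint_efforts': array([ 2.03795239e-04, -4.44873512e+01, -3.51340055e+01, -2.38809016e-04,
        9.15571785e-03, -1.15670170e-05]), 'eef_pos': array([ 0.20986772, -0.53474494,  0.23037757]), 'eef_rot': array([-8.87808791e-04,  9.82591270e-01,  1.85778385e-01,  1.93747735e-05]), 'wrist_force': array([ 0.01202912, -0.78616788, -0.75682525]), 'torque': array([ 0.03082713, -0.03061318, -0.01440915]), 'grasp_force': 0.0, 'opening': 0.9985116486817369}
scene [[497.5   0.  318.4]
 [  0.  497.5 235.7]
 [  0.    0.    1. ]] [[ 0.054  0.636 -0.77   1.481]
 [ 0.998 -0.027  0.048  0.022]
 [ 0.01  -0.771 -0.637  0.803]
 [ 0.     0.     0.     1.   ]]
top [[501.8   0.  321.4]
 [  0.  501.8 245. ]
 [  0.    0.    1. ]] [[-0.027 -0.996  0.088  0.452]
 [-0.999  0.026 -0.02   0.074]
 [ 0.018 -0.089 -0.996  1.07 ]
 [ 0.     0.     0.     1.   ]]
```

View pics/scene0.png

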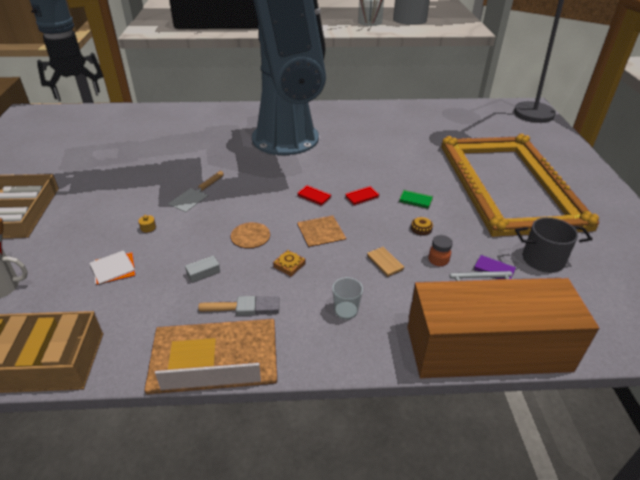

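View pics/top0.png

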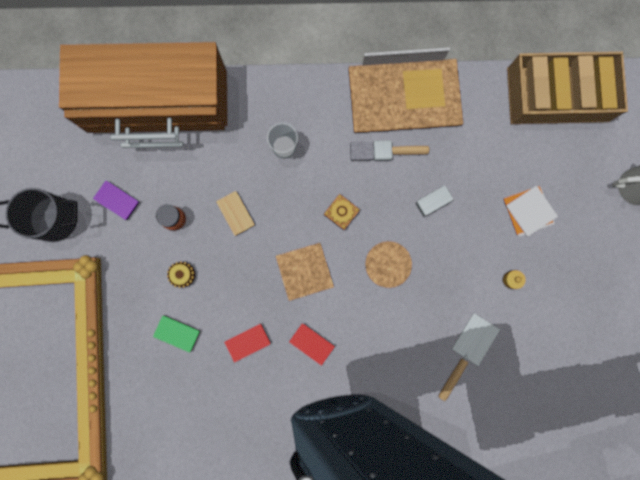

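Top view: corner block at (342,211), medallion (181,274), pale caul (236,213), bar (434,201), round weight (515,279), square pad (304,272), round pad (389,264), jar (171,217) and tumbler (284,140). The red, green and purple boards are decoys.

```bash
cat >> h.py <<'E'
def seg(c,u,v,r,lo=None,hi=None,ztop=0.,mask=None):
    """blob nearest (u,v) within r px, by height band or colour mask; outline cast on z=ztop"""
    P=cloud(c); m=(P[...,2]>lo)&(P[...,2]<hi)&(c['z_map']>0) if mask is None else mask
    m=m.astype(np.uint8); w=np.zeros_like(m); cv2.circle(w,(u,v),r,1,-1); m=m*w
    cs,_=cv2.findContours(m,cv2.RETR_EXTERNAL,cv2.CHAIN_APPROX_NONE)
    k=max(cs,key=cv2.contourArea)[:,0]
    q=np.array([ray(c,*p,ztop)[:2] for p in k]);
    R=cv2.minAreaRect((q*1000).astype(np.float32)); C=cv2.minEnclosingCircle((q*1000).astype(np.float32))
    zz=P[...,2][m>0]
    return dict(rect=np.round(np.r_[R[0],R[1],R[2]],1),circ=np.round(np.r_[C[0],C[1]],1),z=np.round(np.median(zz)*1000,1),zmax=np.round(zz.max()*1000,1))
E
python3 - <<'E'
from h import *
c=dict(np.load('top0.npz'))
P=cloud(c);print('bench z',[round(float(P[v,u,2])*1000,1) for u,v in((330,180),(240,300),(440,240),(130,240))])
hsv=cv2.cvtColor(c['color'],cv2.COLOR_RGB2HSV)
for u,v in((304,272),(389,264),(330,230),(236,213),(434,201),(515,279),(342,211),(181,274),(330,180)):print((u,v),hsv[v,u],np.round(P[v,u]*1000))
cork=(hsv[...,1]>60)&(hsv[...,0]<25)
for n,a in dict(sqpad=(304,272,45,0,0,.006,cork),rpad=(389,264,38,0,0,.006,cork)).items(): print(n,seg(c,*a))
for n,a in dict(block=(342,211,26,.010,.04,.018),blockcol=(342,211,26,0,0,.018,cork),ros=(342,211,26,.021,.04,.024),caul=(236,213,32,.007,.03,.014),caulcol=(236,213,32,0,0,.014,cork),bar=(434,201,30,.02,.04,.028),rw=(515,279,20,.02,.06,.03),rwcol=(515,279,20,0,0,.03,cork),med=(181,274,20,.008,.04,.016),medtop=(181,274,20,.021,.04,.024),jar=(171,217,25,.03,.09,.06),tumbler=(284,140,28,.03,.09,.07)).items():
    print(n,seg(c,*a))
E
```

```text
bench z [1.0, 0.2, -0.8, 1.9]
(304, 272) [ 16 109 180] [490.  92.   4.]
(389, 264) [ 16 109 169] [502. -90.   5.]
(330, 230) [128  13 155] [579.  34.   0.]
(236, 213) [ 19  90 190] [618. 232.  15.]
(434, 201) [102  13 194] [ 632. -187.   27.]
(515, 279) [ 21 145 144] [ 463. -344.   38.]
(342, 211) [ 22 138 188] [615.   8.  27.]
(181, 274) [ 11 158  97] [492. 347.  22.]
(330, 180) [116  13 159] [688.  31.   1.]
sqpad {'rect': array([492.2,  91.1,  99. ,  99.2,  15.5]), 'circ': array([491.8,  91.4,  67.8]), 'z': np.float64(6.2), 'zmax': np.float64(1070.1)}
rpad {'rect': array([502.5, -88.4,  96. ,  98. ,  88. ]), 'circ': array([502.2, -88.1,  49.5]), 'z': np.float64(6.1), 'zmax': np.float64(1070.1)}
block {'rect': array([614.9,   9.4,  56. ,  56.8,  50.6]), 'circ': array([614.7,  10. ,  38.7]), 'z': np.float64(22.2), 'zmax': np.float64(29.7)}
blockcol {'rect': array([615.5,   9.1,  56.5,  56.8,  50.3]), 'circ': array([615.7,   9. ,  37.8]), 'z': np.float64(22.2), 'zmax': np.float64(1070.1)}
ros {'rect': array([613.7,  10.4,  53.8,  51.1,  43.1]), 'circ': array([614.1,   8.4,  28. ]), '
[... 684 characters left out ...]
  46.4,   37.4,   88.4]), 'circ': array([ 462.3, -345.4,   23.4]), 'z': np.float64(29.9), 'zmax': np.float64(1070.1)}
med {'rect': array([490.5, 349.3,  56.1,  54.5,  89.7]), 'circ': array([491.3, 349.2,  29. ]), 'z': np.float64(23.4), 'zmax': np.float64(30.8)}
medtop {'rect': array([491.5, 349.4,  48. ,  50. ,  71.5]), 'circ': array([490.7, 348.8,  26.3]), 'z': np.float64(24.4), 'zmax': np.float64(30.8)}
jar {'rect': array([606.5, 361.6,  54.5,  48.9,  88.6]), 'circ': array([606.5, 361.1,  28.7]), 'z': np.float64(59.4), 'zmax': np.float64(65.7)}
tumbler {'rect': array([758.6, 128.9,  61.1,  68.8,  88.7]), 'circ': array([758.4, 128.4,  35. ]), 'z': np.float64(58.3), 'zmax': np.float64(74.2)}
```

```bash
cat > plan.py <<'E'
import sys,numpy as np
from bench import ctrl
from scipy.spatial.transform import Rotation as R
x,y,z,yaw=map(float,sys.argv[1:5])  # mm, deg (yaw of tool x)
o=ctrl.get_obs();w,*v=o['eef_rot'];M=R.from_quat([*v,w]).as_matrix()
a=np.degrees(np.arctan2(M[1,0],M[0,0]));d=np.array([x,y,z])-1000*o['eef_pos'];t=np.radians(yaw)
print('t',round(o['time_s'],2),'pos',np.round(1000*o['eef_pos'],1),'yaw',round(a,2),'tilt',np.round(M[:2,2],4),'open',round(o['opening'],3),'gf',round(o['grasp_force'],1),'F',np.round(o['wrist_force'],1))
print('turn rz',round(a-yaw,2),'then tx,ty,tz',np.round([d[0]*np.cos(t)+d[1]*np.sin(t),d[0]*np.sin(t)-d[1]*np.cos(t),-d[2]],1))
E
python3 plan.py 615.2 9.3 120 50.3
```

```text
t 0.1 pos [ 209.9 -534.8  230.5] yaw 21.41 tilt [-0.0003  0.0016] open 0.998 gf 0.0 F [-0.5 -0.2 -0. ]
turn rz -28.89 then tx,ty,tz [677.5 -35.7 110.5]
```

>>> send_rows:
  motion:
    - [0,0,-7.2,0,0,0,-1]
    - [0,0,-7.2,0,0,0,-1]
    - [0,0,-7.2,0,0,0,-1]
    - [0,0,-7.3,0,0,0,-1]
    - [0,0,0,20,0,0,-1]
    - [0,0,0,40,0,0,-1]
    - [0,0,0,40,0,0,-1]
    - [0,0,0,40,0,0,-1]
    - [0,0,0,40,0,0,-1]
    - [0,0,0,40,0,0,-1]

```text
time_s: 1.1
eef_pos: [0.3515, -0.3634, 0.231]
eef_rot: [-0.0, 0.906, 0.424, 0.0]
wrist_force: [0.5, -0.1, 0.2]
opening: 1.0
grasp_force: 0.0
```

>>> send_rows:
  motion:
    - [0,0,0,45,-5,10,-1]
    - [0,0,0,45,-5,10,-1]
    - [0,0,0,45,-5,15,-1]
    - [0,0,0,45,-5,15,-1]
    - [0,0,0,45,-5,15,-1]
    - [0,0,0,45,-5,15,-1]
    - [0,0,0,45,-5,15,-1]
    - [0,0,0,45,0,10,-1]
    - [0,0,0,45,0,5,-1]
    - [0,0,0,30,0,0,-1]

```text
time_s: 2.1
eef_pos: [0.6012, -0.0049, 0.1199]
eef_rot: [-0.001, 0.905, 0.425, -0.001]
wrist_force: [0.2, -0.1, 0.3]
opening: 0.998
grasp_force: 0.0
```

```bash
python3 plan.py 615.2 9.3 2 50.3
```

```text
t 2.1 pos [601.2  -4.9 119.9] yaw 50.26 tilt [-0.0021  0.0012] open 0.998 gf 0.0 F [ 0.2 -0.1  0.3]
turn rz -0.04 then tx,ty,tz [ 19.9   1.7 117.9]
```

>>> send_rows:
  motion:
    - [0,0,0,10,1,10,-1]
    - [0,0,0,10,1,20,-1]
    - [0,0,0,0,0,20,-1]
    - [0,0,0,0,0,20,-1]
    - [0,0,0,0,0,20,-1]
    - [0,0,0,0,0,14,-1]
    - [0,0,0,0,0,8,-1]
    - [0,0,0,0,0,6,-1]
    - [0,0,0,0,0,0,-1]
    - [0,0,0,0,0,0,-1]

```text
time_s: 3.1
eef_pos: [0.6161, 0.0051, 0.004]
eef_rot: [0.0, 0.905, 0.425, 0.0]
wrist_force: [0.5, 0.2, 0.2]
opening: 0.999
grasp_force: 0.0
```

```bash
python3 plan.py 615.2 9.3 2 50.3
```

```text
t 3.1 pos [616.1   5.1   4. ] yaw 50.3 tilt [ 0.001  -0.0002] open 0.999 gf 0.0 F [0.5 0.2 0.2]
turn rz -0.0 then tx,ty,tz [ 2.6 -3.4  2. ]
```

>>> send_rows:
  motion:
    - [0,0,0,2.6,-3.4,2,-1]
    - [0,0,0,0,0,0,-1]
    - [0,0,0,0,0,0,1]
    - [0,0,0,0,0,0,1]
    - [0,0,0,0,0,0,1]
    - [0,0,0,0,0,0,1]
    - [0,0,0,0,0,0,1]
    - [0,0,0,0,0,0,1]
    - [0,0,0,0,0,0,1]
    - [0,0,0,0,0,0,1]

```text
time_s: 4.1
eef_pos: [0.6154, 0.0093, 0.0021]
eef_rot: [0.0, 0.905, 0.425, 0.001]
wrist_force: [-0.0, -0.9, 4.7]
opening: 0.641
grasp_force: 64.7
```

```bash
python3 plan.py 492 91.2 60 15.5
```

```text
t 4.1 pos [615.4   9.3   2.1] yaw 50.31 tilt [ 0.0015 -0.0002] open 0.641 gf 64.7 F [-0.  -0.9  4.7]
turn rz 34.81 then tx,ty,tz [ -97.  -111.9  -57.9]
```

>>> send_rows:
  motion:
    - [0,0,0,0,0,-15,1]
    - [0,0,0,0,0,-25,1]
    - [0,0,0,0,0,-18,1]
    - [0,0,7,0,0,0,1]
    - [0,0,7,0,0,0,1]
    - [0,0,7,0,0,0,1]
    - [0,0,7,0,0,0,1]
    - [0,0,6.8,0,0,0,1]
    - [0,0,0,-15,-18,0,1]
    - [0,0,0,-25,-30,0,1]

```text
time_s: 5.1
eef_pos: [0.5643, 0.044, 0.0601]
eef_rot: [0.0, 0.991, 0.134, 0.001]
wrist_force: [0.5, 1.8, -1.4]
opening: 0.636
grasp_force: 64.0
```

>>> send_rows:
  motion:
    - [0,0,0,-25,-30,0,1]
    - [0,0,0,-20,-22,0,1]
    - [0,0,0,-12,-12,0,1]
    - [0,0,0,0,0,0,1]
    - [0,0,0,0,0,0,1]
    - [0,0,0,0,0,0,1]
    - [0,0,0,0,0,0,1]
    - [0,0,0,0,0,0,1]
    - [0,0,0,0,0,0,1]
    - [0,0,0,0,0,0,1]

```text
time_s: 6.1
eef_pos: [0.4913, 0.0912, 0.0592]
eef_rot: [-0.0, 0.991, 0.135, -0.0]
wrist_force: [0.8, -0.3, -1.2]
opening: 0.639
grasp_force: 64.1
```

```bash
python3 plan.py 492 91.2 10 15.5; python3 - <<'E'
from h import *
c=snap('top','t1.png');s=snap('scene')
im=np.vstack([cv2.resize(c['color'][180:360,200:440],(480,360)),cv2.resize(s['color'][140:300,220:460],(480,320))])
cv2.imwrite('pics/c1.png',im[:590,:,::-1])
E
```

```text
t 6.1 pos [491.3  91.2  59.2] yaw 15.5 tilt [-0.0002  0.    ] open 0.639 gf 64.1 F [ 0.8 -0.3 -1.2]
turn rz -0.0 then tx,ty,tz [ 0.7  0.2 49.2]
```

View pics/c1.png

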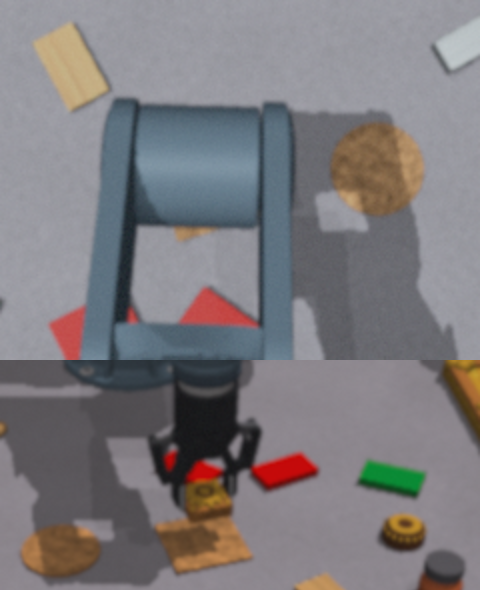

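The lower half shows the block held level and square above the pad. The tool hides it in the top view.

>>> send_rows:
  motion:
    - [0,0,0,0.7,0.2,10,1]
    - [0,0,0,0,0,15,1]
    - [0,0,0,0,0,12,1]
    - [0,0,0,0,0,7,1]
    - [0,0,0,0,0,4,1]
    - [0,0,0,0,0,2,1]
    - [0,0,0,0,0,1,1]
    - [0,0,0,0,0,0,1]
    - [0,0,0,0,0,0,1]
    - [0,0,0,0,0,0,1]

```text
time_s: 7.2
eef_pos: [0.4923, 0.0914, 0.0087]
eef_rot: [0.0, 0.991, 0.135, 0.0]
wrist_force: [0.1, 0.9, -1.9]
opening: 0.634
grasp_force: 64.1
```

>>> send_rows:
  motion:
    - [0,0,0,0,0,0.6,1]
    - [0,0,0,0,0,0,1]
    - [0,0,0,0,0,0,-1]
    - [0,0,0,0,0,0,-1]
    - [0,0,0,0,0,0,-1]
    - [0,0,0,0,0,0,-1]
    - [0,0,0,0,0,0,-1]
    - [0,0,0,0,0,-10,-1]
    - [0,0,0,0,0,-20,-1]
    - [0,0,0,0,0,-30,-1]

```text
time_s: 8.2
eef_pos: [0.4905, 0.0914, 0.0676]
eef_rot: [-0.0, 0.991, 0.135, -0.002]
wrist_force: [0.5, 0.8, 0.3]
opening: 1.0
grasp_force: 0.0
```

```bash
python3 plan.py 618.2 234.5 100 27.5
```

```text
t 8.2 pos [490.5  91.4  67.6] yaw 15.51 tilt [-0.0034  0.0002] open 1.0 gf 0.0 F [0.5 0.8 0.3]
turn rz -11.99 then tx,ty,tz [179.3 -68.  -32.4]
```

>>> send_rows:
  motion:
    - [0,0,-6,0,0,-16,-1]
    - [0,0,-6,0,0,-16,-1]
    - [0,0,0,20,-8,0,-1]
    - [0,0,0,35,-13,0,-1]
    - [0,0,0,40,-15,0,-1]
    - [0,0,0,40,-15,0,-1]
    - [0,0,0,30,-12,0,-1]
    - [0,0,0,14,-5,0,-1]
    - [0,0,0,0,0,0,-1]
    - [0,0,0,0,0,0,-1]

```text
time_s: 9.2
eef_pos: [0.6188, 0.2342, 0.0998]
eef_rot: [0.0, 0.971, 0.238, -0.0]
wrist_force: [0.5, 0.4, -0.9]
opening: 1.002
grasp_force: 0.0
```

```bash
python3 plan.py 618.2 234.5 1 27.5; python3 - <<'E'
from h import *
c=snap('top');hsv=cv2.cvtColor(c['color'],cv2.COLOR_RGB2HSV);cork=(hsv[...,1]>60)&(hsv[...,0]<25)
for a in ((304,272,45,0,0,.006,cork),(303,268,40,.018,.05,.030),(303,268,40,.028,.05,.030)): print(seg(c,*a))
cv2.imwrite('pics/c2.png',cv2.resize(c['color'][150:350,180:440],None,fx=2,fy=2)[:,:,::-1])
E
```

```text
t 9.2 pos [618.8 234.2  99.8] yaw 27.55 tilt [-0.0006 -0.0004] open 1.002 gf 0.0 F [ 0.5  0.4 -0.9]
turn rz 0.05 then tx,ty,tz [-0.4 -0.5 98.8]
{'rect': array([492.2,  91.1,  99.3,  98.8,  15.5]), 'circ': array([491.8,  91.4,  67.8]), 'z': np.float64(7.5), 'zmax': np.float64(1070.1)}
{'rect': array([490.3,  92.5,  55.6,  55.5,  15.4]), 'circ': array([490.4,  92.3,  38.4]), 'z': np.float64(28.6), 'zmax': np.float64(36.1)}
{'rect': array([490.4,  93.3,  49.7,  51.7,  88.5]), 'circ': array([490.6,  91.8,  27.2]), 'z': np.float64(30.4), 'zmax': np.float64(36.1)}
```

View pics/c2.png

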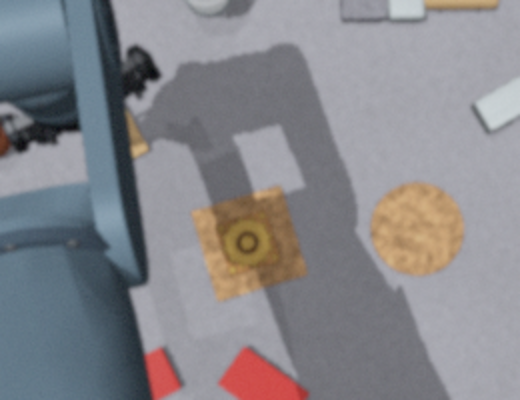

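The block (crop pixel 247,242) sits centred and square on the pad, within 2 mm and 0.1°. Next is the caul.

>>> send_rows:
  motion:
    - [0,0,0,-0.5,-0.5,12,-1]
    - [0,0,0,0,0,20,-1]
    - [0,0,0,0,0,20,-1]
    - [0,0,0,0,0,20,-1]
    - [0,0,0,0,0,14,-1]
    - [0,0,0,0,0,8,-1]
    - [0,0,0,0,0,4,-1]
    - [0,0,0,0,0,0.5,-1]
    - [0,0,0,0,0,0,-1]
    - [0,0,0,0,0,0,-1]

```text
time_s: 10.25
eef_pos: [0.6193, 0.2348, 0.0022]
eef_rot: [0.0, 0.971, 0.238, 0.001]
wrist_force: [-0.5, -0.5, 0.5]
opening: 1.001
grasp_force: 0.0
```

>>> send_rows:
  motion:
    - [0,0,0,0,0,0,1]
    - [0,0,0,0,0,0,1]
    - [0,0,0,0,0,0,1]
    - [0,0,0,0,0,0,1]
    - [0,0,0,0,0,0,1]
    - [0,0,0,0,0,0,1]
    - [0,0,0,0,0,0,1]
    - [0,0,0,0,0,0,1]
    - [0,0,0,0,0,0,1]
    - [0,0,0,0,0,0,1]

```text
time_s: 11.25
eef_pos: [0.6193, 0.2348, 0.002]
eef_rot: [0.0, 0.971, 0.238, 0.001]
wrist_force: [0.4, -0.6, 6.0]
opening: 0.542
grasp_force: 63.1
```

```bash
python3 plan.py 491 92 80 15.5
```

```text
t 11.25 pos [619.3 234.8   2. ] yaw 27.52 tilt [0.0014 0.0003] open 0.542 gf 63.1 F [ 0.4 -0.6  6. ]
turn rz 12.02 then tx,ty,tz [-161.8  103.3  -78. ]
```

>>> send_rows:
  motion:
    - [0,0,0,0,0,-15,1]
    - [0,0,0,0,0,-25,1]
    - [0,0,0,0,0,-25,1]
    - [0,0,6,0,0,-13,1]
    - [0,0,6,0,0,0,1]
    - [0,0,0,-15,10,0,1]
    - [0,0,0,-30,19,0,1]
    - [0,0,0,-40,25,0,1]
    - [0,0,0,-40,25,0,1]
    - [0,0,0,-25,16,0,1]

```text
time_s: 12.25
eef_pos: [0.4966, 0.1015, 0.079]
eef_rot: [0.0, 0.991, 0.135, -0.001]
wrist_force: [0.5, -0.0, -0.3]
opening: 0.545
grasp_force: 62.5
```

>>> send_rows:
  motion:
    - [0,0,0,-11,8,0,1]
    - [0,0,0,0,0,0,1]
    - [0,0,0,0,0,10,1]
    - [0,0,0,0,0,15,1]
    - [0,0,0,0,0,10,1]
    - [0,0,0,0,0,5,1]
    - [0,0,0,0,0,3,1]
    - [0,0,0,0,0,0,1]
    - [0,0,0,0,0,0,1]
    - [0,0,0,0,0,0,1]

```text
time_s: 13.25
eef_pos: [0.4915, 0.0923, 0.0367]
eef_rot: [0.0, 0.991, 0.135, 0.0]
wrist_force: [1.4, 0.2, -0.2]
opening: 0.539
grasp_force: 62.5
```

```bash
python3 plan.py 491.5 92 32.5 15.5
```

```text
t 13.25 pos [491.5  92.3  36.7] yaw 15.52 tilt [ 0.001  -0.0001] open 0.539 gf 62.5 F [ 1.4  0.2 -0.2]
turn rz 0.02 then tx,ty,tz [-0.1  0.3  4.2]
```

>>> send_rows:
  motion:
    - [0,0,0,0,0,2,1]
    - [0,0,0,0,0,1.5,1]
    - [0,0,0,0,0,1,1]
    - [0,0,0,0,0,0,1]
    - [0,0,0,0,0,0,-1]
    - [0,0,0,0,0,0,-1]
    - [0,0,0,0,0,0,-1]
    - [0,0,0,0,0,0,-1]
    - [0,0,0,0,0,0,-1]
    - [0,0,0,0,0,-10,-1]

```text
time_s: 14.25
eef_pos: [0.4898, 0.0923, 0.0409]
eef_rot: [-0.0, 0.991, 0.135, -0.001]
wrist_force: [-0.3, -0.2, 0.5]
opening: 0.995
grasp_force: 0.0
```

>>> send_rows:
  motion:
    - [0,0,0,0,0,-20,-1]
    - [0,0,0,0,0,-30,-1]
    - [0,0,8,0,0,-20,-1]
    - [0,0,8,0,0,0,-1]
    - [0,0,8,0,0,0,-1]
    - [0,0,8,0,0,0,-1]
    - [0,0,8,0,0,0,-1]
    - [0,0,8,0,0,0,-1]
    - [0,0,8,0,0,0,-1]
    - [0,0,8,0,0,0,-1]

```text
time_s: 15.25
eef_pos: [0.4912, 0.0923, 0.1125]
eef_rot: [-0.0, 0.911, -0.413, 0.0]
wrist_force: [-0.2, 0.3, -0.5]
opening: 1.002
grasp_force: 0.0
```

```bash
python3 plan.py 632.4 -187.5 110 -61.7
```

```text
t 15.25 pos [491.2  92.3 112.5] yaw -48.81 tilt [ 0.0007 -0.    ] open 1.002 gf 0.0 F [-0.2  0.3 -0.5]
turn rz 12.89 then tx,ty,tz [313.3   8.3   2.5]
```

>>> send_rows:
  motion:
    - [0,0,6.5,0,0,0,-1]
    - [0,0,6.4,0,0,0,-1]
    - [0,0,0,20,0,0,-1]
    - [0,0,0,40,1,0,-1]
    - [0,0,0,45,1,0,-1]
    - [0,0,0,45,1,0,-1]
    - [0,0,0,45,1,0,-1]
    - [0,0,0,45,1,0,-1]
    - [0,0,0,40,1,0,-1]
    - [0,0,0,25,1,0,-1]

```text
time_s: 16.25
eef_pos: [0.6321, -0.182, 0.1127]
eef_rot: [0.0, 0.859, -0.511, 0.001]
wrist_force: [0.9, 0.5, 0.5]
opening: 1.002
grasp_force: 0.0
```

>>> send_rows:
  motion:
    - [0,0,0,8,1,0,-1]
    - [0,0,0,0,0,10,-1]
    - [0,0,0,0,0,20,-1]
    - [0,0,0,0,0,20,-1]
    - [0,0,0,0,0,15,-1]
    - [0,0,0,0,0,10,-1]
    - [0,0,0,0,0,5,-1]
    - [0,0,0,0,0,0,-1]
    - [0,0,0,0,0,0,-1]
    - [0,0,0,0,0,0,-1]

```text
time_s: 17.25
eef_pos: [0.6346, -0.1866, 0.0328]
eef_rot: [-0.0, 0.86, -0.51, 0.001]
wrist_force: [-0.7, -0.4, -0.1]
opening: 1.0
grasp_force: 0.0
```

```bash
python3 plan.py 632.4 -187.5 8 -61.7; python3 - <<'E'
from h import *
c=snap('top');
for a in ((303,266,45,.035,.08,.044),): print(seg(c,*a))
s=snap('scene')
im=np.vstack([cv2.resize(c['color'][180:360,200:440],(400,300)),cv2.resize(s['color'][190:310,160:360],(400,240))])
cv2.imwrite('pics/c3.png',im[:,:,::-1])
E
```

```text
t 17.25 pos [ 634.6 -186.6   32.8] yaw -61.39 tilt [ 0.0016 -0.0008] open 1.0 gf 0.0 F [-0.7 -0.4 -0.1]
turn rz 0.31 then tx,ty,tz [-0.3  2.4 24.8]
{'rect': array([490.1,  93.7,  83.8,  47.9,  15.4]), 'circ': array([490.,  93.,  47.]), 'z': np.float64(44.2), 'zmax': np.float64(50.1)}
```

View pics/c3.png

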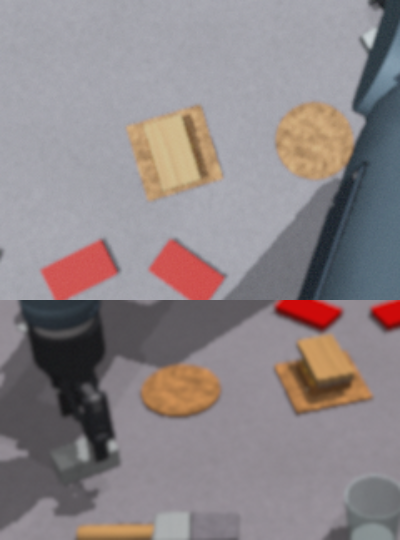

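The caul (top crop 172,152) lies flat and centred on the block at (490,93.4), z = 44 mm. The open gripper is over the bar.

>>> send_rows:
  motion:
    - [0,0,0.3,0,2.4,8,-1]
    - [0,0,0,0,0,8,-1]
    - [0,0,0,0,0,5,-1]
    - [0,0,0,0,0,3,-1]
    - [0,0,0,0,0,0,-1]
    - [0,0,0,0,0,0,1]
    - [0,0,0,0,0,0,1]
    - [0,0,0,0,0,0,1]
    - [0,0,0,0,0,0,1]
    - [0,0,0,0,0,0,1]

```text
time_s: 18.35
eef_pos: [0.6328, -0.1876, 0.0087]
eef_rot: [-0.0, 0.859, -0.513, 0.001]
wrist_force: [1.0, 0.5, 3.8]
opening: 0.407
grasp_force: 62.4
```

>>> send_rows:
  motion:
    - [0,0,0,0,0,0,1]
    - [0,0,0,0,0,0,1]
    - [0,0,0,0,0,0,1]
    - [0,0,0,0,0,0,1]
    - [0,0,0,0,0,0,1]
    - [0,0,0,0,0,0,1]
    - [0,0,0,0,0,0,1]
    - [0,0,0,0,0,0,1]
    - [0,0,0,0,0,0,1]
    - [0,0,0,0,0,0,1]

```text
time_s: 19.35
eef_pos: [0.6328, -0.1876, 0.0087]
eef_rot: [-0.0, 0.859, -0.513, 0.001]
wrist_force: [1.9, 1.7, 4.6]
opening: 0.407
grasp_force: 62.6
```

```bash
python3 plan.py 490.3 93.2 130 15.5
```

```text
t 19.35 pos [ 632.8 -187.6    8.7] yaw -61.68 tilt [ 0.0021 -0.0006] open 0.407 gf 62.6 F [1.9 1.7 4.6]
turn rz -77.18 then tx,ty,tz [ -62.3 -308.7 -121.3]
```

>>> send_rows:
  motion:
    - [0,0,0,0,0,-10,1]
    - [0,0,0,0,0,-20,1]
    - [0,0,0,0,0,-30,1]
    - [0,0,0,0,0,-30,1]
    - [0,0,0,0,0,-20,1]
    - [0,0,-5,0,0,-11,1]
    - [0,0,-8,0,0,0,1]
    - [0,0,-8,0,0,0,1]
    - [0,0,-8,0,0,0,1]
    - [0,0,-8,0,0,0,1]

```text
time_s: 20.35
eef_pos: [0.63, -0.187, 0.1271]
eef_rot: [-0.0, 0.977, -0.211, -0.002]
wrist_force: [0.9, 0.6, -5.5]
opening: 0.405
grasp_force: 61.4
```

>>> send_rows:
  motion:
    - [0,0,-8,0,0,0,1]
    - [0,0,-8,0,0,0,1]
    - [0,0,-8,0,0,0,1]
    - [0,0,-8,0,0,0,1]
    - [0,0,-6,0,0,0,1]
    - [0,0,-2.2,0,0,0,1]
    - [0,0,0,-3,-15,0,1]
    - [0,0,0,-6,-30,0,1]
    - [0,0,0,-8,-40,0,1]
    - [0,0,0,-8,-40,0,1]

```text
time_s: 21.35
eef_pos: [0.5717, -0.0719, 0.1275]
eef_rot: [-0.001, 0.991, 0.134, -0.002]
wrist_force: [0.5, 1.5, -4.8]
opening: 0.407
grasp_force: 61.4
```

>>> send_rows:
  motion:
    - [0,0,0,-8,-40,0,1]
    - [0,0,0,-8,-40,0,1]
    - [0,0,0,-8,-40,0,1]
    - [0,0,0,-7,-35,0,1]
    - [0,0,0,-4,-20,0,1]
    - [0,0,0,-2,-8,0,1]
    - [0,0,0,0,0,0,1]
    - [0,0,0,0,0,0,1]
    - [0,0,0,0,0,0,1]
    - [0,0,0,0,0,0,1]

```text
time_s: 22.35
eef_pos: [0.4901, 0.0918, 0.1287]
eef_rot: [0.0, 0.991, 0.134, -0.0]
wrist_force: [-0.2, -0.6, -5.3]
opening: 0.405
grasp_force: 61.5
```

```bash
python3 plan.py 490.3 93.2 52.7 15.5;python3 - <<'E'
from h import *
s=snap('scene'); cv2.imwrite('pics/c4.png',cv2.resize(s['color'][130:270,230:430],None,fx=2.5,fy=2.5)[:,:,::-1])
E
```

```text
t 22.35 pos [490.1  91.8 128.7] yaw 15.43 tilt [-0.     -0.0002] open 0.405 gf 61.5 F [-0.2 -0.6 -5.3]
turn rz -0.07 then tx,ty,tz [ 0.6 -1.3 76. ]
```

View pics/c4.png

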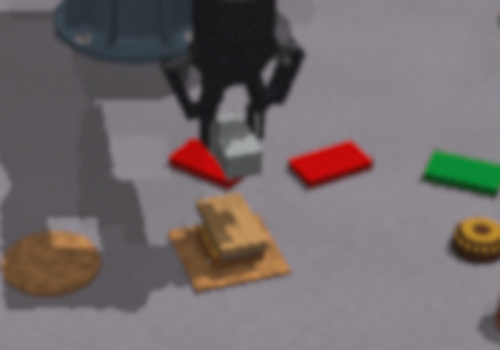

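The bar is held lengthwise and level above the caul (crop 235,150 over 232,225). I'll lower it slowly.

>>> send_rows:
  motion:
    - [0,0,0,0.6,-1.3,6,1]
    - [0,0,0,0,0,12,1]
    - [0,0,0,0,0,15,1]
    - [0,0,0,0,0,15,1]
    - [0,0,0,0,0,12,1]
    - [0,0,0,0,0,6,1]
    - [0,0,0,0,0,4,1]
    - [0,0,0,0,0,2,1]
    - [0,0,0,0,0,0,1]
    - [0,0,0,0,0,0,1]

```text
time_s: 23.4
eef_pos: [0.4904, 0.0941, 0.0572]
eef_rot: [0.0, 0.991, 0.135, 0.001]
wrist_force: [0.5, 0.5, -4.1]
opening: 0.407
grasp_force: 61.4
```

```bash
python3 plan.py 490.3 93.2 52.7 15.5
```

```text
t 23.4 pos [490.4  94.1  57.2] yaw 15.52 tilt [ 0.0011 -0.0001] open 0.407 gf 61.4 F [ 0.5  0.5 -4.1]
turn rz 0.02 then tx,ty,tz [-0.3  0.9  4.5]
```

>>> send_rows:
  motion:
    - [0,0,0,0,0.5,1.5,1]
    - [0,0,0,0,0,1,1]
    - [0,0,0,0,0,0.7,1]
    - [0,0,0,0,0,0.5,1]
    - [0,0,0,0,0,0.3,1]
    - [0,0,0,0,0,0,1]
    - [0,0,0,0,0,0,1]
    - [0,0,0,0,0,0,1]
    - [0,0,0,0,0,0,1]
    - [0,0,0,0,0,0,1]

```text
time_s: 24.4
eef_pos: [0.49, 0.0937, 0.0527]
eef_rot: [-0.0, 0.991, 0.135, -0.0]
wrist_force: [0.2, -0.1, -5.2]
opening: 0.406
grasp_force: 61.7
```

>>> send_rows:
  motion:
    - [0,0,0,0,0,0.4,1]
    - [0,0,0,0,0,0,1]
    - [0,0,0,0,0,0.3,1]
    - [0,0,0,0,0,0,1]
    - [0,0,0,0,0,0,1]
    - [0,0,0,0,0,0,1]
    - [0,0,0,0,0,0,1]
    - [0,0,0,0,0,0,1]
    - [0,0,0,0,0,0,1]
    - [0,0,0,0,0,0,1]

```text
time_s: 25.4
eef_pos: [0.4901, 0.0937, 0.0526]
eef_rot: [0.0, 0.991, 0.135, -0.0]
wrist_force: [-5.9, -0.2, 5.1]
opening: 0.407
grasp_force: 62.9
```

Contact: the wrist force went from −5 to +5 N. Release, retreat and head for the medallion.

>>> send_rows:
  motion:
    - [0,0,0,0,0,0,-1]
    - [0,0,0,0,0,0,-1]
    - [0,0,0,0,0,0,-1]
    - [0,0,0,0,0,0,-1]
    - [0,0,0,0,0,0,-1]
    - [0,0,0,0,0,0,-1]
    - [0,0,0,0,0,-8,-1]
    - [0,0,0,0,0,-20,-1]
    - [0,0,0,0,0,-30,-1]
    - [0,0,0,0,0,-20,-1]

```text
time_s: 26.4
eef_pos: [0.4907, 0.0937, 0.1322]
eef_rot: [0.0, 0.991, 0.135, 0.001]
wrist_force: [0.2, 0.8, 0.8]
opening: 1.002
grasp_force: 0.0
```

```bash
python3 plan.py 491.1 349.2 130 15.5
```

```text
t 26.4 pos [490.7  93.7 132.2] yaw 15.52 tilt [ 0.0018 -0.0001] open 1.002 gf 0.0 F [0.2 0.8 0.8]
turn rz 0.02 then tx,ty,tz [  68.7 -246.1    2.2]
```

>>> send_rows:
  motion:
    - [0,0,0,5,-18,0,-1]
    - [0,0,0,10,-36,0,-1]
    - [0,0,0,12,-43,0,-1]
    - [0,0,0,12,-43,0,-1]
    - [0,0,0,12,-43,0,-1]
    - [0,0,0,10,-36,0,-1]
    - [0,0,0,6,-20,0,-1]
    - [0,0,0,2,-7,0,-1]
    - [0,0,0,0,0,10,-1]
    - [0,0,0,0,0,20,-1]

```text
time_s: 27.4
eef_pos: [0.492, 0.3487, 0.1009]
eef_rot: [-0.0, 0.991, 0.135, 0.002]
wrist_force: [-1.0, -0.4, -0.1]
opening: 1.004
grasp_force: 0.0
```

>>> send_rows:
  motion:
    - [0,0,0,0,0,20,-1]
    - [0,0,0,0,0,20,-1]
    - [0,0,0,0,0,10,-1]
    - [0,0,0,0,0,5,-1]
    - [0,0,0,0,0,0,-1]
    - [0,0,0,0,0,0,-1]
    - [0,0,0,0,0,0,-1]
    - [0,0,0,0,0,0,-1]
    - [0,0,0,0,0,0,-1]
    - [0,0,0,0,0,0,-1]

```text
time_s: 28.4
eef_pos: [0.4908, 0.3493, 0.0453]
eef_rot: [-0.0, 0.991, 0.135, 0.0]
wrist_force: [0.0, 0.8, -1.1]
opening: 0.997
grasp_force: 0.0
```

```bash
python3 plan.py 491.1 349.2 1 15.5; python3 - <<'E'
from h import *
c=snap('top');
print(seg(c,303,262,45,.060,.1,.072)); print(seg(c,303,262,45,.036,.1,.044))
s=snap('scene')
im=np.vstack([cv2.resize(c['color'][180:360,160:400],(400,300)),cv2.resize(s['color'][170:290,270:470],(400,240))])
cv2.imwrite('pics/c5.png',im[:,:,::-1])
E
```

```text
t 28.4 pos [490.8 349.3  45.3] yaw 15.53 tilt [0.0005 0.0002] open 0.997 gf 0.0 F [ 0.   0.8 -1.1]
turn rz 0.03 then tx,ty,tz [ 0.2  0.2 44.3]
{'rect': array([490.9,  95.6,  69.8,  35.8,  15.4]), 'circ': array([490.9,  95.5,  38.1]), 'z': np.float64(72.1), 'zmax': np.float64(77.7)}
{'rect': array([490.1,  93.7,  83.8,  47.9,  15.4]), 'circ': array([490.,  93.,  47.]), 'z': np.float64(70.8), 'zmax': np.float64(77.7)}
```

View pics/c5.png

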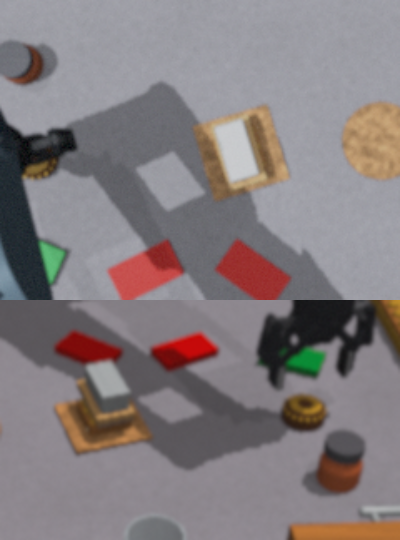

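The bar (top crop 238,152) is flat and within 2 mm of the caul's centre. The gripper stands over the medallion.

>>> send_rows:
  motion:
    - [0,0,0,0.2,0.2,10,-1]
    - [0,0,0,0,0,15,-1]
    - [0,0,0,0,0,10,-1]
    - [0,0,0,0,0,5,-1]
    - [0,0,0,0,0,3,-1]
    - [0,0,0,0,0,0,-1]
    - [0,0,0,0,0,0,-1]
    - [0,0,0,0,0,0,1]
    - [0,0,0,0,0,0,1]
    - [0,0,0,0,0,0,1]

```text
time_s: 29.5
eef_pos: [0.4916, 0.3494, 0.0033]
eef_rot: [-0.0, 0.991, 0.135, 0.001]
wrist_force: [-1.7, -0.2, 6.3]
opening: 0.625
grasp_force: 62.7
```

>>> send_rows:
  motion:
    - [0,0,0,0,0,0,1]
    - [0,0,0,0,0,0,1]
    - [0,0,0,0,0,0,1]
    - [0,0,0,0,0,0,1]
    - [0,0,0,0,0,0,1]
    - [0,0,0,0,0,0,1]
    - [0,0,0,0,0,0,1]
    - [0,0,0,0,0,-15,1]
    - [0,0,0,0,0,-30,1]
    - [0,0,0,0,0,-40,1]

```text
time_s: 30.5
eef_pos: [0.4894, 0.3482, 0.0868]
eef_rot: [0.001, 0.991, 0.135, -0.002]
wrist_force: [0.3, 0.4, -1.6]
opening: 0.628
grasp_force: 63.3
```

>>> send_rows:
  motion:
    - [0,0,0,0,0,-35,1]
    - [0,0,0,0,0,-20,1]
    - [0,0,0,0,0,-10,1]
    - [0,0,0,0,0,0,1]
    - [0,0,0,0,0,0,1]
    - [0,0,0,0,0,0,1]
    - [0,0,0,0,0,0,1]
    - [0,0,0,0,0,0,1]
    - [0,0,0,0,0,0,1]
    - [0,0,0,0,0,0,1]

```text
time_s: 31.5
eef_pos: [0.4909, 0.349, 0.1517]
eef_rot: [0.0, 0.991, 0.135, -0.0]
wrist_force: [0.1, -0.0, -1.0]
opening: 0.627
grasp_force: 63.3
```

```bash
python3 plan.py 502.3 -88.3 150 15.5
```

```text
t 31.5 pos [490.9 349.  151.7] yaw 15.52 tilt [-0.0004 -0.0002] open 0.627 gf 63.3 F [ 0.1 -0.  -1. ]
turn rz 0.02 then tx,ty,tz [-105.8  424.4    1.7]
```

>>> send_rows:
  motion:
    - [0,0,0,-5,20,0,1]
    - [0,0,0,-9,35,0,1]
    - [0,0,0,-10.5,42,0,1]
    - [0,0,0,-10.5,42,0,1]
    - [0,0,0,-10.5,42,0,1]
    - [0,0,0,-10.5,42,0,1]
    - [0,0,0,-10.5,42,0,1]
    - [0,0,0,-10.5,42,0,1]
    - [0,0,0,-10.5,42,0,1]
    - [0,0,0,-10,40,0,1]

```text
time_s: 32.5
eef_pos: [0.501, -0.0538, 0.1523]
eef_rot: [0.0, 0.991, 0.135, 0.0]
wrist_force: [1.0, 0.4, -1.1]
opening: 0.622
grasp_force: 63.3
```

>>> send_rows:
  motion:
    - [0,0,0,-6,25,0,1]
    - [0,0,0,-2.5,10,0,1]
    - [0,0,0,0,0,15,1]
    - [0,0,0,0,0,30,1]
    - [0,0,0,0,0,35,1]
    - [0,0,0,0,0,30,1]
    - [0,0,0,0,0,15,1]
    - [0,0,0,0,0,5,1]
    - [0,0,0,0,0,0,1]
    - [0,0,0,0,0,0,1]

```text
time_s: 33.5
eef_pos: [0.5031, -0.0879, 0.023]
eef_rot: [0.0, 0.991, 0.135, 0.001]
wrist_force: [-0.7, -0.4, 0.5]
opening: 0.621
grasp_force: 63.3
```

>>> send_rows:
  motion:
    - [0,0,0,0,0,0,1]
    - [0,0,0,0,0,0,1]
    - [0,0,0,0,0,0,1]
    - [0,0,0,0,0,0,1]
    - [0,0,0,0,0,0,1]
    - [0,0,0,0,0,0,1]
    - [0,0,0,0,0,0,1]
    - [0,0,0,0,0,0,1]
    - [0,0,0,0,0,0,1]
    - [0,0,0,0,0,0,1]

```text
time_s: 34.5
eef_pos: [0.5022, -0.0879, 0.022]
eef_rot: [-0.0, 0.991, 0.135, -0.0]
wrist_force: [-0.7, 0.8, -0.8]
opening: 0.621
grasp_force: 63.3
```

```bash
python3 plan.py 502.3 -88.3 9.3 15.5
```

```text
t 34.5 pos [502.2 -87.9  22. ] yaw 15.52 tilt [-0.0001  0.    ] open 0.621 gf 63.3 F [-0.7  0.8 -0.8]
turn rz 0.02 then tx,ty,tz [-0.   0.4 12.7]
```

>>> send_rows:
  motion:
    - [0,0,0,0,0.4,5,1]
    - [0,0,0,0,0,4,1]
    - [0,0,0,0,0,2,1]
    - [0,0,0,0,0,1,1]
    - [0,0,0,0,0,0.7,1]
    - [0,0,0,0,0,0,1]
    - [0,0,0,0,0,0,1]
    - [0,0,0,0,0,0,1]
    - [0,0,0,0,0,0,1]
    - [0,0,0,0,0,0,1]

```text
time_s: 35.5
eef_pos: [0.5024, -0.0883, 0.0093]
eef_rot: [0.0, 0.991, 0.135, 0.0]
wrist_force: [-0.3, 0.5, -0.6]
opening: 0.624
grasp_force: 63.3
```

>>> send_rows:
  motion:
    - [0,0,0,0,0,0.4,1]
    - [0,0,0,0,0,0,1]
    - [0,0,0,0,0,0,-1]
    - [0,0,0,0,0,0,-1]
    - [0,0,0,0,0,0,-1]
    - [0,0,0,0,0,0,-1]
    - [0,0,0,0,0,0,-1]
    - [0,0,0,0,0,-10,-1]
    - [0,0,0,0,0,-30,-1]
    - [0,0,0,0,0,-40,-1]

```text
time_s: 36.5
eef_pos: [0.5007, -0.0877, 0.0887]
eef_rot: [-0.001, 0.991, 0.135, -0.002]
wrist_force: [0.4, -0.7, 0.4]
opening: 1.001
grasp_force: 0.0
```

```bash
python3 plan.py 462 -346.2 110 15.5
```

```text
t 36.5 pos [500.7 -87.7  88.7] yaw 15.51 tilt [-0.0039  0.0017] open 1.001 gf 0.0 F [ 0.4 -0.7  0.4]
turn rz 0.01 then tx,ty,tz [-106.4  238.8  -21.3]
```

>>> send_rows:
  motion:
    - [0,0,0,0,0,-22,-1]
    - [0,0,0,-8,18,0,-1]
    - [0,0,0,-16,36,0,-1]
    - [0,0,0,-18,41,0,-1]
    - [0,0,0,-18,41,0,-1]
    - [0,0,0,-18,41,0,-1]
    - [0,0,0,-16,36,0,-1]
    - [0,0,0,-10,20,0,-1]
    - [0,0,0,-2.5,6,0,-1]
    - [0,0,0,0,0,0,-1]

```text
time_s: 37.5
eef_pos: [0.4635, -0.3476, 0.1113]
eef_rot: [0.0, 0.991, 0.134, 0.0]
wrist_force: [0.1, 0.0, -0.7]
opening: 1.0
grasp_force: 0.0
```

```bash
python3 plan.py 462 -346.2 12 15.5; python3 - <<'E'
from h import *
c=snap('top');s=snap('scene')
print(seg(c,389,262,26,.014,.05,.022)); print(seg(c,389,262,26,.026,.05,.030))
im=np.vstack([cv2.resize(c['color'][180:360,300:540],(400,300)),cv2.resize(s['color'][170:290,120:320],(400,240))])
cv2.imwrite('pics/c6.png',im[:,:,::-1])
# round weight in both views: brass blob
for n,k,(u,v,r) in(('top',c,(515,279,22)),('scene',s,(147,224,14))):
    hsv=cv2.cvtColor(k['color'],cv2.COLOR_RGB2HSV);m=(hsv[...,1]>90)&(hsv[...,0]<30)
    for z in(.015,.03): print(n,z,seg(k,u,v,r,0,0,z,m))
E
```

```text
t 37.5 pos [ 463.5 -347.6  111.3] yaw 15.43 tilt [0.0003 0.    ] open 1.0 gf 0.0 F [ 0.1  0.  -0.7]
turn rz -0.07 then tx,ty,tz [-1.1 -1.7 99.3]
{'rect': array([501.6, -87. ,  54.6,  54.6,  87.9]), 'circ': array([502.2, -86.3,  28.5]), 'z': np.float64(29.4), 'zmax': np.float64(36.7)}
{'rect': array([502.5, -85.9,  50.9,  51.2,  35. ]), 'circ': array([501.3, -85.7,  27.1]), 'z': np.float64(30.3), 'zmax': np.float64(36.7)}
top 0.015 {'rect': array([ 469.5, -350.2,   24.6,   46.9,   14.5]), 'circ': array([ 464.2, -351.6,   23.7]), 'z': np.float64(29.9), 'zmax': np.float64(183.2)}
top 0.03 {'rect': array([ 469.2, -344.2,   24.2,   46.3,   14.5]), 'circ': array([ 464.1, -345.5,   23.4]), 'z': np.float64(29.9), 'zmax': np.float64(183.2)}
scene 0.015 {'rect': array([ 458.5, -355. ,   74.7,   38.1,   16.5]), 'circ': array([ 458.9, -356.5,   37.4]), 'z': np.float64(30.6), 'zmax': np.float64(802.8)}
scene 0.03 {'rect': array([ 478. , -347.8,   73.3,   37.4,   16.5]), 'circ': array([ 478.4, -349.3,   36.7]), 'z': np.float64(30.6), 'zmax': np.float64(802.8)}
```

View pics/c6.png

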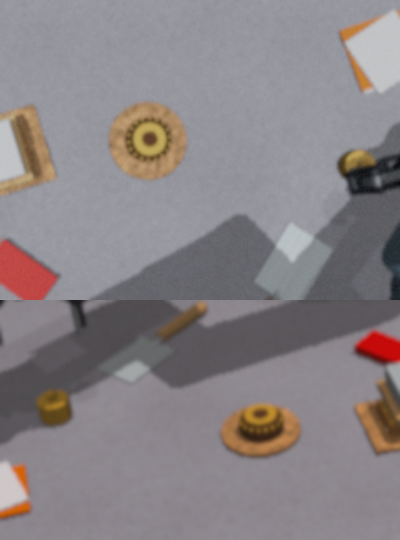

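The medallion is flat and centred on the round pad at (502,−86.7). The gripper is above the brass weight.

>>> send_rows:
  motion:
    - [0,0,0,-1.5,0,10,-1]
    - [0,0,0,0,0,20,-1]
    - [0,0,0,0,0,20,-1]
    - [0,0,0,0,0,15,-1]
    - [0,0,0,0,0,15,-1]
    - [0,0,0,0,0,12,-1]
    - [0,0,0,0,0,6,-1]
    - [0,0,0,0,0,4,-1]
    - [0,0,0,0,0,1,-1]
    - [0,0,0,0,0,0,-1]

```text
time_s: 38.6
eef_pos: [0.4625, -0.3478, 0.0083]
eef_rot: [0.0, 0.991, 0.135, 0.0]
wrist_force: [0.4, -1.0, 0.7]
opening: 1.0
grasp_force: 0.0
```

>>> send_rows:
  motion:
    - [0,0,0,0,0,0,-1]
    - [0,0,0,0,0,0,1]
    - [0,0,0,0,0,0,1]
    - [0,0,0,0,0,0,1]
    - [0,0,0,0,0,0,1]
    - [0,0,0,0,0,0,1]
    - [0,0,0,0,0,0,1]
    - [0,0,0,0,0,0,1]
    - [0,0,0,0,0,0,1]
    - [0,0,0,0,0,0,1]

```text
time_s: 39.6
eef_pos: [0.4629, -0.3484, 0.0089]
eef_rot: [0.001, 0.991, 0.135, 0.001]
wrist_force: [-0.2, -1.2, 5.5]
opening: 0.442
grasp_force: 60.4
```

>>> send_rows:
  motion:
    - [0,0,0,0,0,0,1]
    - [0,0,0,0,0,0,1]
    - [0,0,0,0,0,-10,1]
    - [0,0,0,0,0,-20,1]
    - [0,0,0,0,0,-30,1]
    - [0,0,0,0,0,-20,1]
    - [0,0,0,0,0,-10,1]
    - [0,0,0,0,0,0,1]
    - [0,0,0,0,0,0,1]
    - [0,0,0,0,0,0,1]

```text
time_s: 40.6
eef_pos: [0.4613, -0.3465, 0.0962]
eef_rot: [-0.001, 0.991, 0.135, -0.001]
wrist_force: [-0.1, -0.7, -3.4]
opening: 0.443
grasp_force: 60.7
```

```bash
python3 plan.py 502 -86.8 100 15.5
```

```text
t 40.6 pos [ 461.3 -346.5   96.2] yaw 15.51 tilt [-0.0021  0.0024] open 0.443 gf 60.7 F [-0.1 -0.7 -3.4]
turn rz 0.01 then tx,ty,tz [ 108.6 -239.4   -3.8]
```

>>> send_rows:
  motion:
    - [0,0,0,7,-15,0,1]
    - [0,0,0,14,-30,0,1]
    - [0,0,0,18,-40,0,1]
    - [0,0,0,18,-40,0,1]
    - [0,0,0,18,-40,0,1]
    - [0,0,0,17,-37,0,1]
    - [0,0,0,11,-25,0,1]
    - [0,0,0,5,-12,0,1]
    - [0,0,0,0,0,0,1]
    - [0,0,0,0,0,0,1]

```text
time_s: 41.6
eef_pos: [0.5022, -0.0884, 0.0976]
eef_rot: [0.0, 0.991, 0.135, -0.0]
wrist_force: [-0.3, -0.6, -3.4]
opening: 0.452
grasp_force: 60.9
```

>>> send_rows:
  motion:
    - [0,0,0,0,0,8,1]
    - [0,0,0,0,0,15,1]
    - [0,0,0,0,0,12,1]
    - [0,0,0,0,0,6,1]
    - [0,0,0,0,0,2,1]
    - [0,0,0,0,0,0,1]
    - [0,0,0,0,0,0,1]
    - [0,0,0,0,0,0,1]
    - [0,0,0,0,0,0,1]
    - [0,0,0,0,0,0,1]

```text
time_s: 42.6
eef_pos: [0.5026, -0.0883, 0.0552]
eef_rot: [0.0, 0.991, 0.135, 0.0]
wrist_force: [-0.7, 0.2, -3.4]
opening: 0.447
grasp_force: 60.9
```

```bash
python3 plan.py 502 -86.8 38.9 15.5; python3 - <<'E'
from h import *
s=snap('scene'); cv2.imwrite('pics/c7.png',cv2.resize(s['color'][170:270,180:320],None,fx=4,fy=4)[:,:,::-1])
E
```

```text
t 42.6 pos [502.6 -88.3  55.2] yaw 15.53 tilt [ 0.0006 -0.0002] open 0.447 gf 60.9 F [-0.7  0.2 -3.4]
turn rz 0.03 then tx,ty,tz [-0.2 -1.6 16.3]
```

View pics/c7.png

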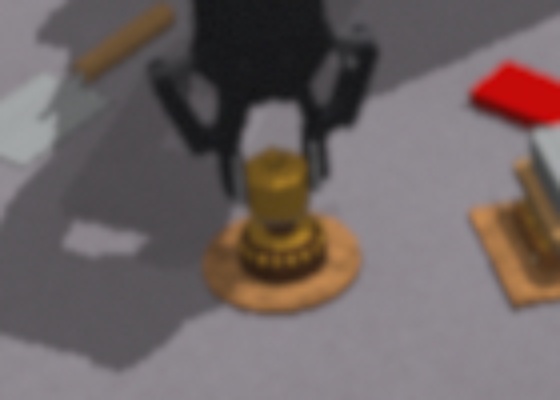

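The weight is held upright above the medallion, a touch left of centre (crop 277 against 283). I'll correct toward +y and lower.

>>> send_rows:
  motion:
    - [0,0,0,-0.2,-2.2,4,1]
    - [0,0,0,0,0,4,1]
    - [0,0,0,0,0,3,1]
    - [0,0,0,0,0,2,1]
    - [0,0,0,0,0,1.5,1]
    - [0,0,0,0,0,1,1]
    - [0,0,0,0,0,0.5,1]
    - [0,0,0,0,0,0,1]
    - [0,0,0,0,0,0,1]
    - [0,0,0,0,0,0,1]

```text
time_s: 43.65
eef_pos: [0.5016, -0.0862, 0.039]
eef_rot: [0.0, 0.991, 0.135, 0.0]
wrist_force: [-0.2, -0.7, -2.8]
opening: 0.443
grasp_force: 61.1
```

>>> send_rows:
  motion:
    - [0,0,0,0,0,0.4,1]
    - [0,0,0,0,0,0,1]
    - [0,0,0,0,0,0.3,1]
    - [0,0,0,0,0,0,1]
    - [0,0,0,0,0,0,1]
    - [0,0,0,0,0,0,1]
    - [0,0,0,0,0,0,1]
    - [0,0,0,0,0,0,1]
    - [0,0,0,0,0,0,1]
    - [0,0,0,0,0,0,1]

```text
time_s: 44.65
eef_pos: [0.5017, -0.0863, 0.0388]
eef_rot: [0.0, 0.991, 0.135, 0.0]
wrist_force: [-2.4, 1.4, 6.0]
opening: 0.446
grasp_force: 61.9
```

Contact. Release, retreat straight up, then swing aside to check.

>>> send_rows:
  motion:
    - [0,0,0,0,0,0,-1]
    - [0,0,0,0,0,0,-1]
    - [0,0,0,0,0,0,-1]
    - [0,0,0,0,0,0,-1]
    - [0,0,0,0,0,0,-1]
    - [0,0,0,0,0,0,-1]
    - [0,0,0,0,0,-8,-1]
    - [0,0,0,0,0,-20,-1]
    - [0,0,0,0,0,-40,-1]
    - [0,0,0,0,0,-40,-1]

```text
time_s: 45.65
eef_pos: [0.5009, -0.0859, 0.1473]
eef_rot: [-0.0, 0.991, 0.135, -0.001]
wrist_force: [0.9, -1.1, 0.3]
opening: 1.001
grasp_force: 0.0
```

>>> send_rows:
  motion:
    - [0,0,0,0,0,-20,-1]
    - [0,0,0,-10,30,0,-1]
    - [0,0,0,-10,40,0,-1]
    - [0,0,0,-10,40,0,-1]
    - [0,0,0,-10,40,0,-1]
    - [0,0,0,-10,40,0,-1]
    - [0,0,0,-10,30,0,-1]
    - [0,0,0,-5,15,0,-1]
    - [0,0,0,0,0,0,-1]
    - [0,0,0,0,0,0,-1]

```text
time_s: 46.65
eef_pos: [0.5017, -0.3288, 0.1661]
eef_rot: [-0.001, 0.991, 0.135, -0.0]
wrist_force: [0.6, 0.7, -0.9]
opening: 1.0
grasp_force: 0.0
```

```bash
python3 - <<'E'
from h import *
c=snap('top');s=snap('scene')
for n,a in dict(rw=(389,258,26,.046,.1,.060),med=(389,262,26,.014,.1,.022),bar=(303,262,45,.060,.1,.072),jar=(171,217,25,.03,.09,.06),tumbler=(284,140,28,.03,.09,.07)).items(): print(n,seg(c,*a))
im=np.vstack([cv2.resize(c['color'][180:360,250:490],(400,300)),cv2.resize(s['color'][170:290,200:400],(400,240))])
cv2.imwrite('pics/c8.png',im[:,:,::-1])
print(ctrl.get_obs()['opening'],ctrl.get_obs()['wrist_force'])
E
```

```text
rw {'rect': array([499.7, -84.2,  38.6,  36.4,  88.5]), 'circ': array([498.8, -84.1,  20.6]), 'z': np.float64(60.4), 'zmax': np.float64(76.8)}
med {'rect': array([501.6, -87. ,  54.6,  54.6,  87.9]), 'circ': array([502.3, -86.4,  28.3]), 'z': np.float64(57.5), 'zmax': np.float64(76.8)}
bar {'rect': array([490.9,  95.6,  69.8,  35.8,  15.4]), 'circ': array([490.9,  95.5,  38.1]), 'z': np.float64(72.2), 'zmax': np.float64(77.3)}
jar {'rect': array([607.1, 360.4,  57.9,  47.3,  70.1]), 'circ': array([606.4, 360.7,  29.1]), 'z': np.float64(59.7), 'zmax': np.float64(65.2)}
tumbler {'rect': array([758.6, 128.9,  61.1,  68.8,  88.7]), 'circ': array([758.1, 128.4,  35.2]), 'z': np.float64(58.4), 'zmax': np.float64(74.8)}
1.0000082929243919 [0.45953556 0.16216102 0.70437323]
```

View pics/c8.png

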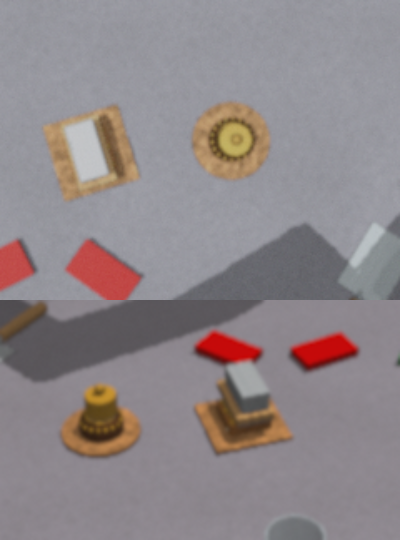

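Both piles are centred and flat: the weight is at (499.7,−84.2) on the medallion at (501.8,−86.7). The bystanders haven't moved.

```bash
python3 -c "
from bench import ctrl
print(ctrl.hand_in())"
```

```text
the job is handed in; nothing more can be done
None
```

Both piles are built in the order you set and the job is handed in after about 47 s of the 144 s allowed. In the last camera check every piece was flat and within about 4 mm of centre, and the tumbler and jar had not moved; hand-in gave no verdict.

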